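# Mount the trimming bat on the wheel and set a bowl on its chuck

## Robot

A 6-joint arm with a two-finger parallel gripper is mounted at the origin on the work surface. World frame = base frame: x ahead of the robot, y to its left, z up, the work surface at z = 0. Lengths are in m, angles in degrees, forces in N, time in s.
With the tool pointing down it reaches from about 0.375 to 0.9 m from the base axis. Payload 3.1 kg.
Tool frame: the origin (TCP) lies at the very end of the fingers, on their centre line; the grasp point (between the pads) lies 19 mm behind it; z points along the fingers, y is the line along which they close (so a half turn about z gives the same grasp; the last joint's range is limited). The gripper opens to 87 mm and grips with 3 to 60 N. Pads are 19 mm wide; open, the fingers measure 117 mm over their backs; the gripper's body (75 mm by 190 mm) begins 51 mm behind the grasp point.
Start: joints at [58.929, 30.224, 82.088, -0, 67.689, -10.227], TCP at [0.222, 0.584, 0.223] pointing down, gripper open.
Joint ranges: [-176.69, 176.69], [-43.24, 126.21], [12.49, 139.97], [-82, 262], [0, 151.66], [-163.58, 163.58]. Speed limits (degrees/s): [159.86, 159.86, 180, 180, 180, 180].

## Interface

Orientations are given as a 3x3 rotation matrix whose columns are the frame's x, y, z axes.
In Python, from rig import * gives the robot as it stands.
- The arm moves only by the tool jog_arm, never from a script. Its arguments are lists of equal length, an entry for each row: "delta_pos": the shift along the world's x, y, z in cm, a list of three; "turn": the turn about the world's z in degrees; "grip": the closure, from 0 (fully open) to 1 (shut). In form: {"delta_pos": [[x, y, z], ...], "turn": [turn, ...], "grip": [grip, ...]}. A call has 1 to 12 rows; each row is the pose to reach, as a shift and turn from the pose commanded when the call began; what a row does not reach only later rows make up. A row lasts 1/8 s, in which the tool goes at most 62.5 mm and 10.7 degrees, less where a joint would pass 70% of its speed; a pose out of reach is approached as far as the arm can. A call with a gripper value outside its range is refused whole. The fingers move at their own pace and stop on an object; the grip force is fixed at half the most. Time passes only in rows, so rows that repeat a pose let the fingers close. It gives the time, the measured TCP pose, the force, the opening and the grip force at its end, in the units of the state.
- read_state(): the state, without advancing time (a new reading comes with each control period).
- capture(name): name is "side" or "top"; returns a dict with "color" (400x640x3 uint8, blue, green, red), "fovy" (degrees; the focal length in pixels is half the picture's height over the tangent of half this angle, whatever the lens; pixels are square), "cx", "cy" (the principal point, pixels), "k1" (the pictures are not rectified: a ray, as slopes to the right and down, at radius r is drawn at 1 + k1 r^2 times it, then the intrinsics apply), "camera_from_world" (4x4, takes a point from world to camera coordinates). Camera axes: x right, y up, looking along -z (the intrinsics and any distortion apply to the point x, -y, -z); pixel columns grow to the right and rows downward; lengths in m; the calibration is good to about 2 mm. A picture is of the moment at which its call begins. There is no depth.
- hand_in(): hands the job in; it is judged then, once.
The state is a dict: "time_s": time; "joint_positions": joint angles; "qvel": joint speeds; "tau": joint torques, N m; "position": TCP position; "tcp_rot": TCP orientation; "force": force on the tool from outside, world axes, zero at the start; "moment": the same for the moment, N m; "opening": opening from 0.0 (shut) to 1.0 (fully open); "grasp_force": force on a finger pad.
Only numpy, scipy, OpenCV 4.12 (cv2) and the standard library are available. Lean on these libraries where they do the work, as an engineer would, in place of code of your own. Each camera call takes 0.05 s, during which the arm holds its last target. There are 200 camera calls.

## Task

Get the small pottery wheel ready for trimming: put the plywood bat with the square wooden chuck on the wheel head, sliding it about until both its holes drop over the two pins and it lies flat on the head. Then take the unfired bowl by its thick stub and set it, still upside down, level and centred by eye (within about a centimetre) on top of the chuck. Do not drop the bat or the bowl, and leave the jars and the mug where they stand.

Things in the scene. Friction and masses are not known exactly. Their poses are not given: they have to be found in the camera images.
- wheel_top (a point): Centre of the top face of the pottery wheel's flat round aluminium head (200 mm in diameter, 110 mm above the table). z up, x along the line through its two pins, which stand at x = +55 and -55 mm: steel, 10 mm in diameter, 9 mm high, the top 3 mm coned.
- wheel: The wheel itself, fixed and not turning; origin on its axis at table height, axes as wheel_top. Grey round housing; splash pan 244 mm across, rim 88 mm above the table (lower than the head). Black control box on the -x side out to 153 mm from the axis, 60 mm high with its dial.
- chuck_mid (a point): Centre of the square wooden chuck (50 x 50 mm, 50 mm tall, sides along x and y) fixed on the middle of the loose bat. 37 mm above the bat's underside; a 4 mm rubber disc, 48 mm across, tops the chuck, its face 29 mm above this point. x along the bat's length, z up. On the pin tops it is 46 mm above the wheel head, fully seated 37 mm.
- bat: Loose plywood bat with the chuck on it, about 0.28 kg, flat on the table left or right of the wheel (the bowl is on the other side). Plate 170 mm (x) by 110 mm (y), 12 mm thick, two 13 mm through holes at x = +55 and -55 mm, y = 0. Same after a half turn. Origin: centre of the underside.
- bowl_stub (a point): Centre of the round stub (52 mm in diameter, 20 mm tall) on top of the upside-down loose unfired brown clay bowl, about 0.35 kg, 134 mm across the rim, 68 mm tall. 58 mm above the rim, 10 mm above the 92 mm wide shoulder, 18 mm above the flat inner floor (80 mm across), z up. Resting on the chuck it is 47 mm above the chuck's centre.
- ware_board: Fixed square wooden board 160 x 160 mm, 15 mm thick, on the table, under the bowl; origin at the centre of its underside.
- glaze_jar: Grey jar with a white lid, 76 mm in diameter, 100 mm tall, beyond the wheel; origin at the centre of its underside. To be left alone.
- slip_jar: Terracotta-coloured jar with a red lid, 80 mm in diameter, 85 mm tall; origin at the centre of its underside. To be left alone.
- mug: White mug, 80 mm in diameter, 90 mm tall, handle on its +y side; origin at the centre of its underside. To be left alone.
There are look-alikes about, which are no part of the job. What is meant by the part that bears bowl_stub is not pink, and is the smaller of those in its own colour.

How it is judged (in metres and radians):
On the way:
1. the bat lies flat on the wheel head with both holes over the pins (horizontal distance between chuck_mid and wheel_top below 0.004 m and z of chuck_mid in the frame of wheel_top between 0.034 and 0.0395 m and angle between chuck_mid's own z axis and vertical below 0.03 rad and angle between the x axis of chuck_mid and the x axis of wheel_top, either way round below 0.08 rad), for 0.3 s.
At the end, for the whole second after the job is handed in: Bat flat on the head over both pins: chuck centre within 4 mm of the axis, 34-39.5 mm above the head, tilt <0.03 rad, x within 0.08 rad of the pin line (either way); bowl upside down on the chuck: stub within 12 mm of the chuck centre, 43-51 mm above it, tilt <0.08 rad; both at rest (all of step 1 and horizontal distance between bowl_stub and chuck_mid below 0.012 m and z of bowl_stub in the frame of chuck_mid between 0.043 and 0.051 m and angle between bowl_stub's own z axis and vertical below 0.08 rad and linear speed of each of bowl, bat below 0.02 m/s); the robot touches nothing.
It fails at once if the glaze jar is moved more than 30 mm (distance of glaze_jar from where it was at the start of the episode above 0.03 m).
It fails at once if the mug is moved more than 30 mm (distance of mug from where it was at the start of the episode above 0.03 m).
It fails at once if the slip jar is moved more than 30 mm (distance of slip_jar from where it was at the start of the episode above 0.03 m).
It fails at once if the bat is dropped (falls free faster than 0.6 m/s) (contact force between bat and the fingers below 0.05 N and contact force between bat and anything else below 0.05 N and linear speed of bat above 0.6 m/s).
It fails at once if the bowl is dropped (falls free faster than 0.6 m/s) (contact force between bowl and the fingers below 0.05 N and contact force between bowl and anything else below 0.05 N and linear speed of bowl above 0.6 m/s).
It also fails if it takes over 64 s, if anything falls off the work surface, if the arm or the gripper's body presses on something with over 40 N, if the wrist force passes 120 N, or if a joint passes its speed limit or range.

## Working session

There is one attempt and no reset: what is moved stays moved. The work goes in short steps, Python scripts to look and compute and a tool call to move; the robot and the scene stay as the last step left them, time stands still between calls to the robot, and variables do not carry over. Pictures are saved under pics/ and viewed, at most 10 in all, crops included, and the job is handed in when it is done.

Besides the shell and the picture viewer there is one more tool, called after "Request:" by a JSON object that holds its "method" and its "body". jog_arm: Moves the arm, as the interface text tells. Its arguments: {"type":"object","properties":{"delta_pos":{"type":"array"},"turn":{"type":"array"},"grip":{"type":"array"}},"required":["delta_pos","turn","grip"]}

```bash
mkdir -p pics
cat > h.py <<'E'
from rig import *
import numpy as np, cv2
def cam(n):
    c=capture(n); f=200/np.tan(np.radians(c["fovy"]/2))
    c["K"]=np.array([[f,0,c["cx"]],[0,f,c["cy"]],[0,0,1]]); return c
def ray(c,uv):
    # distortion: d = s(1+k1 r^2); invert
    uv=np.atleast_2d(np.float64(uv))
    d=np.c_[(uv[:,0]-c["cx"])/c["K"][0,0],(uv[:,1]-c["cy"])/c["K"][1,1]]; s=d.copy()
    for _ in range(30): s=d/(1+c["k1"]*(s**2).sum(1,keepdims=True))
    M=np.array(c["camera_from_world"]); R=M[:3,:3]; o=-R.T@M[:3,3]
    return o,np.c_[s[:,0],-s[:,1],-np.ones(len(s))]@R
def plane(c,uv,z):
    o,d=ray(c,uv); return o+d*((z-o[2])/d[:,2])[:,None]
def proj(c,P):
    P=np.atleast_2d(P); M=np.array(c["camera_from_world"]); q=P@M[:3,:3].T+M[:3,3]
    s=np.c_[q[:,0]/-q[:,2],-q[:,1]/-q[:,2]]; s=s*(1+c["k1"]*(s**2).sum(1,keepdims=True))
    return s*c["K"][0,0]+[c["cx"],c["cy"]]
E
python3 - <<'E'
from h import *
for n in("top","side"):
    c=cam(n); cv2.imwrite(f"pics/{n}0.png",c["color"]); M=np.array(c["camera_from_world"]); print(n,c["fovy"],c["k1"],-M[:3,:3].T@M[:3,3],M[2,:3])
print(read_state()["tcp_rot"])
E
```

```text
top 53.385880659993894 -0.04285193738789414 [ 0.37784613 -0.11284751  1.29669288] [-0.12393634 -0.00208534  0.99228798]
side 42.10061901057171 -0.14554390477245002 [-0.10381358 -1.10257413  0.9982887 ] [-0.43866193 -0.67198005  0.59667287]
[[-9.34546045e-01  3.55840717e-01 -1.03600290e-03]
 [ 3.55842041e-01  9.34544560e-01 -1.70511262e-03]
 [ 3.61442377e-04 -1.96215965e-03 -9.99998010e-01]]
```

View pics/top0.png

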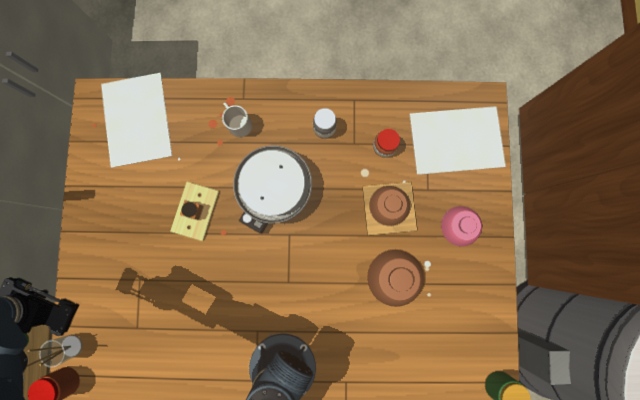

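View pics/side0.png

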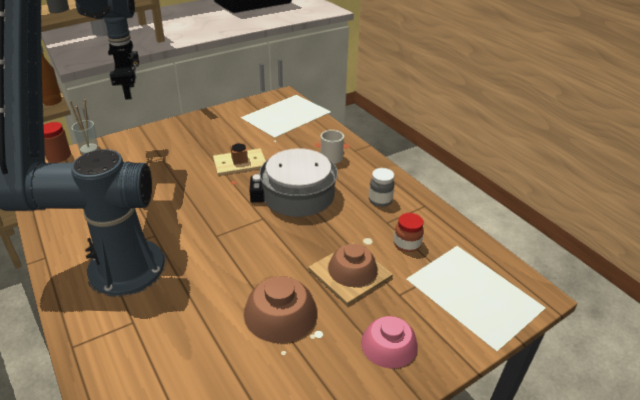

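The pictures show three upside-down bowls in the top view: small brown on the board (389,206), larger brown (397,278) and pink (461,226). The small brown one fits, because it is not pink and is the smaller of the two brown ones. The bat is at (194,210). The wheel is at (273,185), with pins near (281,167) and (262,198).

Run:
```python
from h import *
c=cam("top"); im=c["color"]; hsv=cv2.cvtColor(im,cv2.COLOR_BGR2HSV)
up=lambda a:cv2.resize(a,None,fx=4,fy=4,interpolation=cv2.INTER_CUBIC)
a=up(im[140:250,165:320]); b=up(im[170:310,350:490])
cv2.imwrite("pics/crop1.png",cv2.resize(np.vstack([np.pad(a,((0,0),(0,max(0,b.shape[1]-a.shape[1])),(0,0))),np.pad(b,((0,0),(0,max(0,a.shape[1]-b.shape[1])),(0,0)))]),None,fx=.6,fy=.6))
# bat
print("hsv bat",hsv[228,185],hsv[190,205],"head",hsv[180,260],"board",hsv[230,370],"stub",hsv[203,393],hsv[215,378], "table",hsv[160,170])
m=cv2.inRange(hsv,(20,60,120),(35,255,255)); m[:,:150]=0;m[:,240:]=0;m[:170]=0;m[250:]=0
m=cv2.morphologyEx(m,cv2.MORPH_CLOSE,np.ones((9,9)))
cs=max(cv2.findContours(m,0,2)[0],key=cv2.contourArea)
W=plane(c,cs[:,0],.012); r=cv2.minAreaRect(np.float32(W[:,:2]*1000)); print("bat",r, cv2.boundingRect(cs))
# pins: dark blobs within head
g=im.max(2); m=(g<120).astype(np.uint8); 
n,l,s,ce=cv2.connectedComponentsWithStats(m[140:230,225:320])
for i in range(1,n):
    if 2<s[i,4]<60:
        p=ce[i]+[225,140]; print("pin?",p,s[i,4],plane(c,p,.1145)[0])
# head
m=cv2.inRange(hsv,(0,0,170),(180,40,255)); m[:140]=0;m[225:]=0;m[:,:232]=0;m[:,315:]=0
cs=max(cv2.findContours(m,0,2)[0],key=cv2.contourArea); h=cv2.convexHull(cs)
W=plane(c,h[:,0],.110); print("head",cv2.fitEllipse(np.float32(W[:,:2]*1000)))
```

```text
hsv bat [ 28  93 220] [ 30  87 219] head [ 72   6 224] board [ 18 133 213] stub [ 11 131 175] [ 12 140 131] table [ 16 145 187]
bat ((488.82562255859375, 298.1490478515625), (113.27790069580078, 174.08168029785156), 74.66258239746094) (170, 182, 49, 59)
pin? [280.5 166.5] 4 [0.61722888 0.00924786 0.1145    ]
pin? [262.  197.5] 6 [0.522043   0.06241971 0.1145    ]
head ((565.7755126953125, 38.56983184814453), (197.42247009277344, 210.2361602783203), 79.42554473876953)
```

View pics/crop1.png

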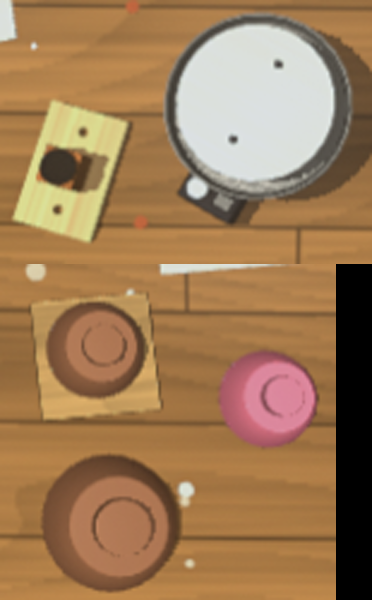

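The crop confirms it: the small brown bowl stands on the board, and the bat's two holes and the wheel's two pins are visible.

Run:
```python
from h import *
c=cam("top"); im=c["color"]; hsv=cv2.cvtColor(im,cv2.COLOR_BGR2HSV)
m=cv2.inRange(hsv,(5,90,40),(14,255,255)); m[:,:365]=0;m[:,415:]=0;m[:183]=0;m[233:]=0
m=cv2.morphologyEx(m,cv2.MORPH_OPEN,np.ones((3,3)))
cs=max(cv2.findContours(m,0,2)[0],key=cv2.contourArea); h=cv2.convexHull(cs)
W=plane(c,h[:,0],.015); print("rim",cv2.boundingRect(cs),cv2.fitEllipse(np.float32(W[:,:2]*1000)),cv2.minEnclosingCircle(np.float32(W[:,:2]*1000)))
g=cv2.cvtColor(im,cv2.COLOR_BGR2GRAY)
x0,y0=374,188; k=6
G=cv2.resize(g[y0:y0+32,x0:x0+38],None,fx=k,fy=k,interpolation=cv2.INTER_CUBIC)
C=cv2.HoughCircles(G,cv2.HOUGH_GRADIENT_ALT,1,10,param1=60,param2=.5,minRadius=40,maxRadius=90)
if C is not None:
  for q in C[0]:
    p=(q[:2]+.5)/k-.5+[x0,y0]; print("stub",p,q[2]/k,plane(c,p,.063)[0],plane(c,p,.083)[0])
# holes: dark spots on the bat
n,l,s,ce=cv2.connectedComponentsWithStats(((g<130)).astype(np.uint8)[180:242,168:220])
for i in range(1,n):
    if 2<s[i,4]<200: p=ce[i]+[168,180]; print("dark",p,s[i,4],plane(c,p,.010)[0],plane(c,p,.066)[0])
for n,z in (("bat",.066),):
    print("chuck disc px for (.4888,.2981)",proj(c,[.4888,.2981,.066]))
s=cam("side"); 
print("side proj pins",proj(s,[[.6172,.0092,.1145],[.522,.0624,.1145]]),"stubtop",proj(s,[[.5,-.27,.083]]))
si=s["color"]; gs=si.max(2)
n,l,st,ce=cv2.connectedComponentsWithStats((gs<110).astype(np.uint8)[150:200,255:340])
for i in range(1,n):
    if 2<st[i,4]<60: p=ce[i]+[255,150]; print("sidepin",p,st[i,4],plane(s,p,.1145)[0])
```

```text
rim (370, 186, 40, 39) ((513.9348754882812, -336.12127685546875), (127.56491088867188, 129.60943603515625), 10.215170860290527) ((513.9027099609375, -336.32952880859375), 64.95582580566406)
stub [392.08333397 203.75      ] 14.458043 [ 0.51360211 -0.33671757  0.063     ] [ 0.5114013  -0.33308831  0.083     ]
stub [392.08333397 203.75      ] 8.712384 [ 0.51360211 -0.33671757  0.063     ] [ 0.5114013  -0.33308831  0.083     ]
dark [175.54285714 187.65714286] 70 [0.5639226  0.36417348 0.01      ] [0.5558241  0.34341236 0.066     ]
dark [199.  194.5] 8 [0.54216718 0.28518676 0.01      ] [0.53501553 0.26786334 0.066     ]
dark [174.2195122  195.09756098] 41 [0.53920812 0.36713955 0.01      ] [0.53218525 0.34624935 0.066     ]
dark [170.96045198 216.80225989] 177 [0.46776321 0.37381878 0.01      ] [0.4638498  0.35263789 0.066     ]
dark [188.28571429 227.        ] 7 [0.43540245 0.3150407  0.01      ] [0.43289746 0.29641797 0.066     ]
dark [175.06666667 237.55      ] 60 [0.40065641 0.35655943 0.01      ] [0.39966365 0.3361297  0.066     ]
chuck disc px for (.4888,.2981) [[188.67190096 209.06339589]]
side proj pins [[316.36666409 164.37357164]
 [280.70442654 165.09855921]] stubtop [[335.44772189 237.36537815]]
sidepin [315.75 164.  ] 4 [0.61668944 0.01192142 0.1145    ]
sidepin [279.75 165.  ] 4 [0.51977533 0.06438837 0.1145    ]
sidepin [257.5 169. ] 4 [0.45178767 0.08042367 0.1145    ]
```

Working poses: bowl at (0.514, -0.336), bat at (0.489, 0.299) with yaw -15.4°, wheel at (0.569, 0.037) with pin line -28.9°. I go above the chuck first.

Request:
{"method": "jog_arm", "body": {"delta_pos": [[5,-5.3,-2],[10,-10.7,-4],[15,-16,-6],[20,-21.4,-8],[24,-25.6,-10],[26.7,-28.5,-11],[26.7,-28.5,-11],[26.7,-28.5,-11],[26.7,-28.5,-11]], "turn": [1,2,3,4,5,5.4,5.4,5.4,5.4], "grip": [0,0,0,0,0,0,0,0,0]}}

```text
time_s: 1.38
position: [0.4887, 0.2995, 0.1126]
tcp_rot: [[-0.964, 0.266, -0.001], [0.266, 0.964, 0.0], [0.001, -0.0, -1.0]]
force: [-1.0, -0.6, 0.8]
opening: 0.997
grasp_force: 0.0
```

Run:
```python
from h import *
s=read_state(); print(s["time_s"],s["position"],s["tcp_rot"][0][1],s["tcp_rot"][1][1])
c=cam("top");d=cam("side");p=s["position"]
a=c["color"][150:270,130:290];b=d["color"][70:220,180:340]
cv2.imwrite("pics/v2.png",np.hstack([cv2.resize(a,(400,300)),cv2.resize(b,(400,375))[:300]])); print(proj(c,p),proj(d,p))
```

```text
1.375 [0.48872021 0.29947375 0.11260409] 0.2663334930347401 0.9638809418701293
[[183.16748029 207.62452003]] [[237.46870357 134.8280442 ]]
```

View pics/v2.png

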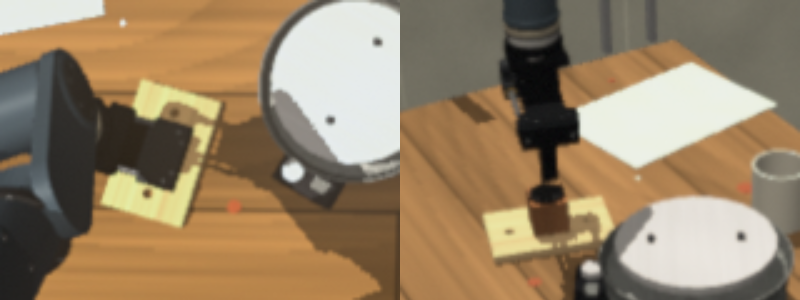

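The tool stands over the chuck and is square to it. Next: descend, close and lift.

Request:
{"method": "jog_arm", "body": {"delta_pos": [[0,0,-3],[0,0,-6],[0,0,-8],[0,0,-9],[0,0,-9],[0,0,-9],[0,0,-9],[0,0,-9],[0,0,-9],[0,0,-9],[0,0,-9],[0,0,-9]], "turn": [0,0,0,0,0,0,0,0,0,0,0,0], "grip": [0,0,0,0,0,1,1,1,1,1,1,1]}}

```text
time_s: 2.98
position: [0.4894, 0.2989, 0.0227]
tcp_rot: [[-0.964, 0.266, -0.0], [0.266, 0.964, -0.0], [-0.0, -0.0, -1.0]]
force: [-0.4, -2.4, 3.3]
opening: 0.57
grasp_force: 30.0
```

Request:
{"method": "jog_arm", "body": {"delta_pos": [[0,0,2],[0,0,6],[0,0,11],[0,-2,14.5],[1.5,-6,14.5],[3,-10.5,14.5],[4.5,-15,14.5],[6,-19.5,14.5],[7.2,-23.5,14.5],[8,-26.2,14.5],[8,-26.2,14.5],[8,-26.2,14.5]], "turn": [0,0,0,0,-3,-6,-9,-12,-13.5,-13.5,-13.5,-13.5], "grip": [1,1,1,1,1,1,1,1,1,1,1,1]}}

```text
time_s: 4.47
position: [0.5684, 0.0378, 0.1668]
tcp_rot: [[-0.875, 0.484, -0.002], [0.484, 0.875, 0.001], [0.002, -0.0, -1.0]]
force: [0.2, -0.4, -3.4]
opening: 0.573
grasp_force: 30.0
```

Run:
```python
from h import *
s=read_state(); print(s["position"],s["force"],s["moment"])
c=cam("top");d=cam("side");p=np.array(s["position"])
a=c["color"][130:250,200:360];b=d["color"][70:220,210:370]
cv2.imwrite("pics/v3.png",np.hstack([cv2.resize(a,(400,300)),cv2.resize(b,(400,375))]) if 0 else np.hstack([cv2.resize(a,(400,300)),cv2.resize(b,(400,375))[75:]]))
im=c["color"];hsv=cv2.cvtColor(im,cv2.COLOR_BGR2HSV)
m=cv2.inRange(hsv,(20,50,90),(35,255,255)); m[:,:220]=0;m[:,335:]=0;m[:130]=0;m[250:]=0
cs=max(cv2.findContours(m,0,2)[0],key=cv2.contourArea)
hz=p[2]-.0227+.012
W=plane(c,cv2.convexHull(np.vstack([q for q in cv2.findContours(m,0,2)[0] if cv2.contourArea(q)>30]))[:,0],hz); print(cv2.minAreaRect(np.float32(W[:,:2]*1000)))
```

```text
[0.56835839 0.03775786 0.16678196] [ 0.1616399  -0.44943777 -3.42093173] [ 0.05383043  0.02797997 -0.01298624]
((568.7730102539062, 37.03935241699219), (110.84336853027344, 171.02870178222656), 61.64144515991211)
```

View pics/v3.png

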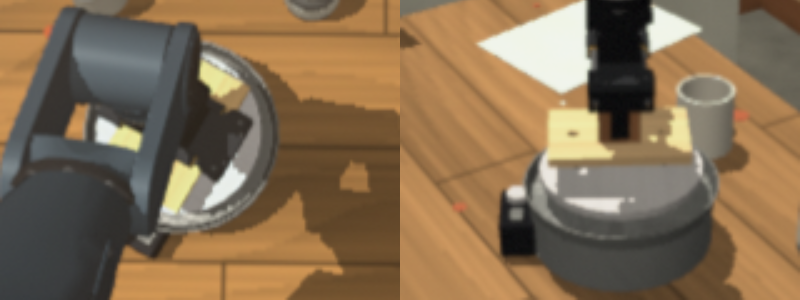

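The bat measures (0.5688, 0.0370), which is within about 1.5 mm of the pin midpoint. I lower it until it touches.

Request:
{"method": "jog_arm", "body": {"delta_pos": [[0.05,-0.05,-1],[0.05,-0.1,-2],[0.05,-0.1,-2.4],[0.05,-0.1,-2.6],[0.05,-0.1,-2.7],[0.05,-0.1,-2.8],[0.05,-0.1,-2.8]], "turn": [0,0,0,0,0,0,0], "grip": [1,1,1,1,1,1,1]}}

```text
time_s: 5.45
position: [0.5699, 0.0361, 0.1397]
tcp_rot: [[-0.875, 0.484, 0.0], [0.484, 0.875, -0.0], [-0.0, 0.0, -1.0]]
force: [0.3, -1.0, -2.8]
opening: 0.572
grasp_force: 30.0
```

No contact force at 2 mm below pin-top height, so the pins are entering. I keep lowering.

Request:
{"method": "jog_arm", "body": {"delta_pos": [[0,0,-0.2],[0,0,-0.3],[0,0,-0.4],[0,0,-0.5],[0,0,-0.6],[0,0,-0.65],[0,0,-0.65]], "turn": [0,0,0,0,0,0,0], "grip": [1,1,1,1,1,1,1]}}

```text
time_s: 6.32
position: [0.5698, 0.0361, 0.133]
tcp_rot: [[-0.875, 0.484, -0.0], [0.484, 0.875, -0.0], [0.0, -0.0, -1.0]]
force: [-0.8, -0.1, -3.4]
opening: 0.57
grasp_force: 30.0
```

Fully inserted, with no side force. I press down slightly, then release and rise.

Request:
{"method": "jog_arm", "body": {"delta_pos": [[0,0,-0.08],[0,0,-0.1],[0,0,-0.1]], "turn": [0,0,0], "grip": [1,1,1]}}

```text
time_s: 6.7
position: [0.57, 0.0361, 0.1327]
tcp_rot: [[-0.875, 0.484, 0.001], [0.484, 0.875, -0.0], [-0.001, 0.0, -1.0]]
force: [-0.6, -0.2, 5.2]
opening: 0.573
grasp_force: 30.0
```

Request:
{"method": "jog_arm", "body": {"delta_pos": [[0,0,0],[0,0,0],[0,0,0],[0,0,2],[0,0,6],[0,0,10],[-0.5,-4,11],[-1.5,-9,11],[-2.2,-14,11],[-3,-19,11],[-3.5,-22,11],[-3.5,-22,11]], "turn": [0,0,0,0,0,0,0,0,0,0,0,0], "grip": [0,0,0,0,0,0,0,0,0,0,0,0]}}

```text
time_s: 8.2
position: [0.5346, -0.1861, 0.2418]
tcp_rot: [[-0.873, 0.487, 0.0], [0.487, 0.873, -0.0], [-0.0, -0.0, -1.0]]
force: [0.2, 0.8, -0.7]
opening: 0.999
grasp_force: 0.0
```

Run:
```python
from h import *
s=read_state(); print(s["position"])
c=cam("top");d=cam("side")
a=c["color"][130:250,200:360];b=d["color"][120:240,220:380]
cv2.imwrite("pics/v4.png",np.hstack([cv2.resize(a,(400,300)),cv2.resize(b,(400,300))]))
im=c["color"];hsv=cv2.cvtColor(im,cv2.COLOR_BGR2HSV)
m=cv2.inRange(hsv,(20,50,90),(35,255,255)); m[:,:220]=0;m[:,335:]=0;m[:130]=0;m[250:]=0
W=plane(c,cv2.convexHull(np.vstack([q for q in cv2.findContours(m,0,2)[0] if cv2.contourArea(q)>30]))[:,0],.122); print(cv2.minAreaRect(np.float32(W[:,:2]*1000)))
```

```text
[ 0.53463746 -0.1861354   0.24183392]
((571.4571533203125, 35.531402587890625), (114.99671936035156, 174.1553955078125), 61.376258850097656)
```

View pics/v4.png

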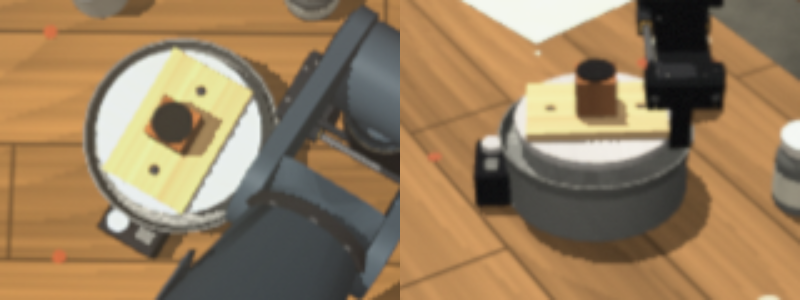

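The bat is seated flat on the head with both pins in its holes. Next I go over the bowl.

Request:
{"method": "jog_arm", "body": {"delta_pos": [[-0.7,-5,-2],[-1.4,-10,-5],[-2.1,-14,-9],[-2.1,-15.1,-12],[-2.1,-15.1,-12],[-2.1,-15.1,-12],[-2.1,-15.1,-12]], "turn": [0,0,0,0,0,0,0], "grip": [0,0,0,0,0,0,0]}}

```text
time_s: 9.18
position: [0.5151, -0.3342, 0.1238]
tcp_rot: [[-0.876, 0.482, 0.002], [0.482, 0.876, -0.002], [-0.003, -0.001, -1.0]]
force: [0.6, 0.2, 0.8]
opening: 0.999
grasp_force: 0.0
```

Run:
```python
from h import *
s=read_state(); print(s["position"])
c=cam("top");d=cam("side")
a=c["color"][140:260,320:480];b=d["color"][170:320,280:440]
cv2.imwrite("pics/v5.png",np.hstack([cv2.resize(a,(400,300)),cv2.resize(b,(400,375))[:300]]))
```

```text
[ 0.51507786 -0.33422661  0.12384412]
```

View pics/v5.png

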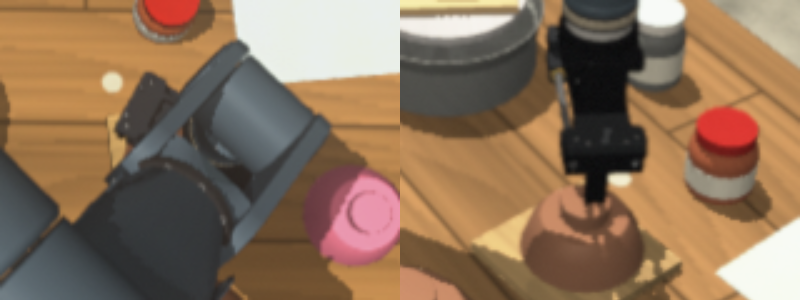

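The fingers are over the stub of the small brown bowl, with the slip jar clear. I descend gently.

Request:
{"method": "jog_arm", "body": {"delta_pos": [[0,-0.15,-2],[0,-0.15,-4],[0,-0.15,-5],[0,-0.15,-5.5],[0,-0.15,-5.5],[0,-0.15,-5.5]], "turn": [0,0,0,0,0,0], "grip": [0,0,0,0,0,0]}}

```text
time_s: 10.02
position: [0.5143, -0.3368, 0.0677]
tcp_rot: [[-0.875, 0.484, 0.001], [0.484, 0.875, -0.001], [-0.001, -0.0, -1.0]]
force: [0.4, 0.7, -0.4]
opening: 1.002
grasp_force: 0.0
```

Request:
{"method": "jog_arm", "body": {"delta_pos": [[0,0,0],[0,0,0],[0,0,0],[0,0,0],[0,0,0],[0,0,0],[0,0,0],[0,0,0]], "turn": [0,0,0,0,0,0,0,0], "grip": [1,1,1,1,1,1,1,1]}}

```text
time_s: 11.02
position: [0.5139, -0.3364, 0.0671]
tcp_rot: [[-0.875, 0.484, 0.0], [0.484, 0.875, -0.0], [-0.0, -0.0, -1.0]]
force: [0.2, 0.6, -0.1]
opening: 0.59
grasp_force: 30.0
```

Request:
{"method": "jog_arm", "body": {"delta_pos": [[0,0,0.5],[0,0,2],[0,0,4.5],[0,0,7.5],[0,0,11],[0,0,14.5],[0,0,17.5],[0,0,19],[0,0,19.3],[0,0,19.3]], "turn": [0,0,0,0,0,0,0,0,0,0], "grip": [1,1,1,1,1,1,1,1,1,1]}}

```text
time_s: 12.28
position: [0.5133, -0.3359, 0.259]
tcp_rot: [[-0.875, 0.484, -0.002], [0.484, 0.875, 0.002], [0.002, 0.001, -1.0]]
force: [-0.9, 0.7, -3.9]
opening: 0.591
grasp_force: 30.0
```

Request:
{"method": "jog_arm", "body": {"delta_pos": [[0.1,1,0],[0.5,3.5,0],[1.1,7.5,0],[1.8,12,0],[2.5,16.5,0],[3.2,21,0],[3.8,25.5,0],[4.5,30,0],[5.1,34,0],[5.5,36.5,0],[5.6,37.2,0],[5.6,37.2,0]], "turn": [0,0,0,0,0,0,0,0,0,0,0,0], "grip": [1,1,1,1,1,1,1,1,1,1,1,1]}}

```text
time_s: 13.78
position: [0.5692, 0.0363, 0.2598]
tcp_rot: [[-0.876, 0.483, -0.001], [0.483, 0.876, -0.0], [0.001, -0.001, -1.0]]
force: [-0.6, -0.3, -3.6]
opening: 0.589
grasp_force: 30.0
```

Run:
```python
from h import *
s=read_state(); print(s["position"],s["force"],s["moment"])
c=cam("top");d=cam("side")
a=c["color"][130:250,200:360];b=d["color"][70:220,210:370]
cv2.imwrite("pics/v6.png",np.hstack([cv2.resize(a,(400,300)),cv2.resize(b,(400,375))[50:350]]))
```

```text
[0.56921857 0.03629595 0.25981183] [-0.59992123 -0.27423411 -3.55718507] [-0.0621444   0.00561055 -0.01623655]
```

View pics/v6.png

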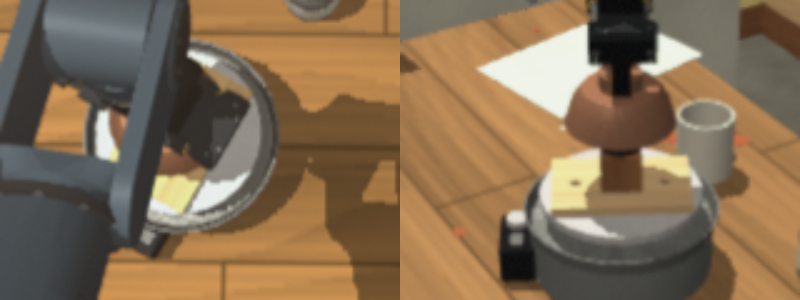

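The bowl hangs level and centred over the chuck. I lower it.

Request:
{"method": "jog_arm", "body": {"delta_pos": [[0,0,-1],[0,0,-2.5],[0,0,-4],[0,0,-5.5],[0,0,-6.3],[0,0,-6.7],[0,0,-6.9],[0,0,-7],[0,0,-7.1],[0,0,-7.2],[0,0,-7.2]], "turn": [0,0,0,0,0,0,0,0,0,0,0], "grip": [1,1,1,1,1,1,1,1,1,1,1]}}

```text
time_s: 15.25
position: [0.5698, 0.0356, 0.1881]
tcp_rot: [[-0.875, 0.484, 0.0], [0.484, 0.875, -0.0], [-0.0, 0.0, -1.0]]
force: [-0.1, -1.0, -3.8]
opening: 0.593
grasp_force: 30.0
```

Request:
{"method": "jog_arm", "body": {"delta_pos": [[0,0,-0.05],[0,0,-0.1],[0,0,-0.1],[0,0,-0.1]], "turn": [0,0,0,0], "grip": [1,1,1,1]}}

```text
time_s: 15.75
position: [0.5699, 0.0356, 0.188]
tcp_rot: [[-0.875, 0.484, 0.001], [0.484, 0.875, -0.0], [-0.001, 0.0, -1.0]]
force: [-2.0, 1.1, 5.2]
opening: 0.59
grasp_force: 30.0
```

Contact is at the expected height, so I release and rise.

Request:
{"method": "jog_arm", "body": {"delta_pos": [[0,0,0],[0,0,0],[0,0,0],[0,0,0],[0,0,1],[0,0,3],[0,0,7],[0,0,11],[-2,-5,12],[-3,-10,12],[-4,-16,12],[-5,-22,12]], "turn": [0,0,0,0,0,0,0,0,0,0,0,0], "grip": [0,0,0,0,0,0,0,0,0,0,0,0]}}

```text
time_s: 17.25
position: [0.5196, -0.186, 0.3081]
tcp_rot: [[-0.875, 0.483, 0.002], [0.483, 0.875, -0.001], [-0.002, 0.0, -1.0]]
force: [0.5, -1.1, 0.7]
opening: 0.999
grasp_force: 0.0
```

Request:
{"method": "jog_arm", "body": {"delta_pos": [[0,-2,0],[0,-4,0],[0,-4,0],[0,-4,0]], "turn": [0,0,0,0], "grip": [0,0,0,0]}}

```text
time_s: 17.75
position: [0.52, -0.2229, 0.307]
tcp_rot: [[-0.876, 0.483, -0.0], [0.483, 0.876, 0.001], [0.001, 0.001, -1.0]]
force: [0.7, 0.0, -0.3]
opening: 1.002
grasp_force: 0.0
```

Run:
```python
from h import *
c=cam("top");d=cam("side")
a=c["color"][130:250,200:360];b=d["color"][70:220,210:370]
cv2.imwrite("pics/v7.png",np.hstack([cv2.resize(a,(400,300)),cv2.resize(b,(400,375))[50:350]]))
im=c["color"];hsv=cv2.cvtColor(im,cv2.COLOR_BGR2HSV)
m=cv2.inRange(hsv,(5,90,40),(14,255,255)); m[:,:235]=0;m[:,310:]=0;m[:148]=0;m[223:]=0
m=cv2.morphologyEx(m,cv2.MORPH_OPEN,np.ones((3,3)))
cs=max(cv2.findContours(m,0,2)[0],key=cv2.contourArea)
W=plane(c,cv2.convexHull(cs)[:,0],.136); print(cv2.boundingRect(cs),cv2.fitEllipse(np.float32(W[:,:2]*1000)))
```

```text
(249, 160, 44, 43) ((569.930908203125, 35.83192825317383), (126.63069152832031, 128.22743225097656), 152.357666015625)
```

View pics/v7.png

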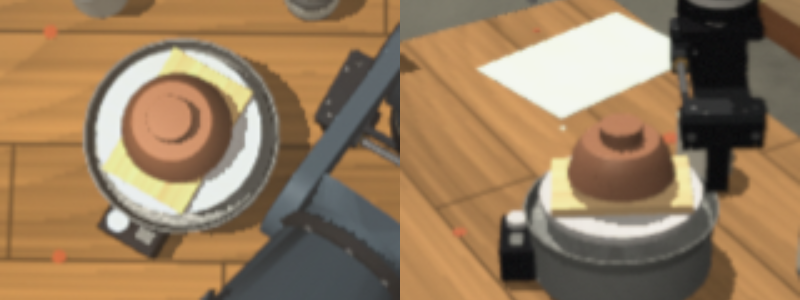

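The bowl sits level and centred at (0.570, 0.036), the bat is seated, and the arm is clear.

```bash
python3 -c "
from rig import *
print(hand_in())"
```

```text
the job is handed in; nothing more can be done
None
```

I handed the job in at about 18 s on the robot's clock (verdict not shown): the bat lies flat on the wheel head over both pins, the small brown bowl sits upside down, level and centred on the chuck, and I kept clear of the jars and mug.

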